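Send a loaded parts carrier round the bend of the guide track

ROBOT

A 6-joint arm with a two-finger parallel gripper is mounted at the origin on the work surface. World frame = base frame: x ahead of the robot, y to its left, z up, the work surface at z = 0. Lengths are in m, angles in rad, forces in N, time in s.
With the tool pointing down it reaches from about 0.375 to 0.975 m from the base axis. Payload 3.8 kg.
Tool frame: the origin (TCP) lies at the very end of the fingers, on their centre line; the grasp point (between the pads) lies 19 mm behind it; z points along the fingers, y is the line along which they close (so a half turn about z gives the same grasp; the last joint's range is limited). The gripper opens to 88 mm and grips with 3 to 60 N. Pads are 18 mm wide; open, the fingers measure 123 mm over their backs; the gripper's body (75 mm by 187 mm) begins 45 mm behind the grasp point.
Start: joints at [1.3, 0.264, 1.604, -0, 1.274, -0.037], TCP at [0.156, 0.657, 0.239] pointing down, gripper open.
Joint ranges: [-2.63, 2.63], [-0.94, 2.18], [0.31, 2.57], [-1.31, 4.45], [0, 2.66], [-2.55, 2.55]. Speed limits (rad/s): [2.57, 2.57, 3.14, 3.14, 3.14, 3.14].

INTERFACE

Orientations are given as a 3x3 rotation matrix whose columns are the frame's x, y, z axes.
In Python, from rig import ctrl gives the robot as it stands. The module is installed in compiled form; this text tells all that it offers.
- The arm moves only by the tool jog_arm, never from a script. Its argument "targets" is a list of rows, each an object with "turn": the turn, a rotation vector about the tool's x, y, z in units of 5 degrees (1.0 is 5 degrees), a list of three; "dp": the shift along the tool's x, y, z in units of 40 mm (1.0 is 40 mm), a list of three; "fingers": the gripper's target within -1 to 1 (shut at 1, half-way at 0, fully open at -1). A call has 1 to 5 rows; each row is the pose to reach, as a shift and turn from the pose commanded when the call began, along the tool's axes at that moment; what a row does not reach only later rows make up. A row lasts 1/12 s, in which the tool goes at most 41.7 mm and 7.16 degrees, less where a joint would pass 70% of its speed; a pose out of reach is approached as far as the arm can. A call with a gripper value outside its range is refused whole. The fingers move at their own pace and stop on an object; "grip_force" is the grip in N (left out, the last holds). Time passes only in rows, so rows that repeat a pose let the fingers close. It gives the time, the measured TCP pose, the force, the opening and the grip force at its end, in the units of the state.
- ctrl.observe(): the state, without advancing time (a new reading comes with each control period).
- ctrl.capture(name): name is "side" or "top"; returns a dict with "frame" (400x640x3 uint8, red, green, blue), "z_map" (400x640 float32, m along the optical axis (not along the pixel's ray), 0 where there is no reading), "vfov" (degrees; the focal length in pixels is half the picture's height over the tangent of half this angle, whatever the lens; pixels are square), "cx", "cy" (the principal point, pixels), "dist_coeffs" ([k1, k2, p1, p2, k3] as OpenCV has them; the pictures are not rectified), "extrinsics" (4x4, takes a point from camera to world coordinates). Camera axes: x right, y down, z forward; pixel columns grow to the right and rows downward; lengths in m; the calibration is good to about 2 mm. A picture is of the moment at which its call begins.
- ctrl.close_job(): hands the job in; it is judged then, once.
The state is a dict: "time_s": time; "joint_positions": joint angles; "qvel": joint speeds; "effort": joint torques, N m; "tool_pos": TCP position; "tool_rot": TCP orientation; "ft_force": force on the tool from outside, world axes, zero at the start; "wrist_torque": the same for the moment, N m; "finger_gap": finger opening in m; "grip_force": force on a finger pad.
Only numpy, scipy, OpenCV 4.12 (cv2) and the standard library are available. Lean on these libraries where they do the work, as an engineer would, in place of code of your own. Each camera call takes 0.05 s, during which the arm holds its last target. There are 200 camera calls.

TASK

Stand the two small parts jars upright in the carrier, one in each of its two cells, while it waits in the open-ended leg of the guide track. Then push the loaded carrier along the track, round the bend, until its front touches the stop at the far end, with both jars still upright in their cells. Keep the carrier down on the track bed all the way, do not knock a jar over, and leave the other things on the table where they are.

Things in the scene. Friction and masses are not known exactly. Their poses are not given: they have to be found in the camera images.
- track: Fixed guide track: black bed 5 mm thick with two upright aluminium rails (6 mm thick, tops 26 mm above the table) 84 mm apart: straight entry leg, quarter-circle bend to the right, straight exit leg, stop. Origin: the bend's centre of curvature, at table level; z up. Channel centre line: radius 137 mm (rail faces at 95 and 179 mm). Place and yaw vary.
- bend_in (a point): Point of the channel's centre line, on the bed, where the entry leg ends and the bend begins: at (-137, 0, 5) mm in the track's frame. The entry leg runs from its open end (nothing across it) at y = -250 mm along the track's +y to here. Axes as the track's.
- bend_out (a point): Point of the channel's centre line, on the bed, where the bend ends and the exit leg begins: at (0, 137, 5) mm in the track's frame. The exit leg runs from here along the track's +x, 145 mm, to the stop.
- stop (a point): Middle of the foot of the end stop's face, at bed height, at (145, 137, 5) mm in the track's frame; the stop is a black rubber block 35 mm high right across the channel. Axes as the track's: +x is the direction of travel into the stop.
- carrier: Loose red plastic tray lying on the track bed, 132 long (x), 68 wide (y), 36 mm high, corners rounded to 14 mm, 4 mm walls, about 250 g, two open 60 mm cells in line. Origin: centre of its underside; +x is its front (at first along the track's +y, at the end along the track's +x). It slides with 8 mm of play each side; pushed on the middle of its rear wall, the rails turn it round the bend.
- cell_front (a point): Centre of the floor of the carrier's front cell, 32 mm ahead of the carrier's origin and 5 mm above its underside; axes as the carrier's.
- cell_rear (a point): Centre of the floor of the carrier's rear cell, 32 mm behind the carrier's origin and 5 mm above its underside; axes as the carrier's.
- jar0: Small round closed clear-plastic parts jar with a black lid, straight sided, 50 mm across and 60 mm high, standing upright on the table, 100 to 200 g. Origin: centre of its underside; z up. Stood in a cell it rises 29 mm above the carrier's walls.
- jar1: The second jar, the same shape and size as the first; either jar may go in either cell.
- bottle: Bystander: taller white plastic bottle with black cap, 58 mm across, 145 mm high, standing on the table. It may stand in any of the three places where it and the jars are found. Origin: centre of its underside.
- wheel: Bystander: spare black rubber wheel with yellow hub, 66 mm across, 26 mm thick, lying flat. Origin: centre of its underside.
- screwdriver: Bystander: screwdriver lying on the table. Its origin lies within it.

How it is judged:
By the outcome, as a careful person would: the job done as asked, in the order asked, and still so for the second after the job is handed in, with the robot touching nothing.
It also fails if it takes over 72 s, if anything falls off the work surface, if the arm or the gripper's body presses on something with over 40 N, if the wrist force passes 120 N, or if a joint passes its speed limit or range.

## Working session

There is one attempt and no reset: what is moved stays moved. The work goes in short steps, Python scripts to look and compute and a tool call to move; the robot and the scene stay as the last step left them, time stands still between calls to the robot, and variables do not carry over. Pictures are saved under pics/ and viewed, at most 10 in all, crops included, and the job is handed in when it is done.

Besides the shell and the picture viewer there is one more tool, called by a JSON object that holds its "fn" and its "kwargs". jog_arm: Moves the arm, as the interface text tells. Its arguments: {"type":"object","properties":{"targets":{"type":"array"},"grip_force":{"type":"number"}},"required":["targets"]}

```bash
mkdir -p pics
cat > h.py <<'E'
import numpy as np, cv2
from rig import ctrl
def snap(cam,fn=None):
    c=ctrl.capture(cam)
    if fn: cv2.imwrite('pics/'+fn,c['frame'][:,:,::-1])
    f=200/np.tan(np.radians(c['vfov'])/2)
    c['K']=np.array([[f,0,c['cx']],[0,f,c['cy']],[0,0,1]]);c['D']=np.array(c['dist_coeffs'],float);c['E']=np.array(c['extrinsics'])
    return c
def ray(c,uv):
    p=cv2.undistortPoints(np.array(uv,float).reshape(-1,1,2),c['K'],c['D']).reshape(-1,2)
    return np.c_[p,np.ones(len(p))]
def at_z(c,uv,z):
    d=ray(c,uv)@c['E'][:3,:3].T;o=c['E'][:3,3]
    return o+d*((z-o[2])/d[:,2])[:,None]
def cloud(c):
    v,u=np.mgrid[0:400,0:640];r=ray(c,np.stack([u.ravel(),v.ravel()],1))
    P=(r*c['z_map'].reshape(-1,1))@c['E'][:3,:3].T+c['E'][:3,3]
    P[c['z_map'].ravel()==0]=np.nan
    return P.reshape(400,640,3)
E
python3 - <<'E'
from h import *
for n in('top','side'):
    c=snap(n,n+'0.png');print(n,c['E'].round(3).tolist(),c['vfov'],c['D'])
    np.save(n+'0.npy',cloud(c))
s=ctrl.observe();print(s['tool_pos'],s['tool_rot'],s['finger_gap'],s['time_s'])
E
```

```text
top [[0.024, -0.989, 0.146, 0.483], [-1.0, -0.025, 0.001, -0.015], [0.003, -0.146, -0.989, 0.946], [0.0, 0.0, 0.0, 1.0]] 57.92007517594032 [0.02819036 0.         0.         0.         0.        ]
side [[-0.997, -0.058, 0.041, 0.552], [-0.069, 0.659, -0.749, 0.944], [0.016, -0.75, -0.661, 0.887], [0.0, 0.0, 0.0, 1.0]] 45.435149693339376 [-0.13422185  0.          0.          0.          0.        ]
[0.15621833 0.65602664 0.23749555] [[-9.72788678e-01  2.31693506e-01 -5.54195873e-04]
 [ 2.31694153e-01  9.72786716e-01 -1.95553280e-03]
 [ 8.60301316e-05 -2.03072411e-03 -9.99997934e-01]] 0.08829736518547468 0.1
```

View pics/top0.png

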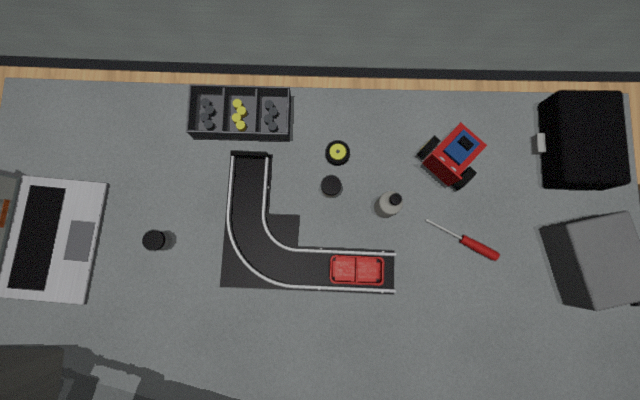

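View pics/side0.png

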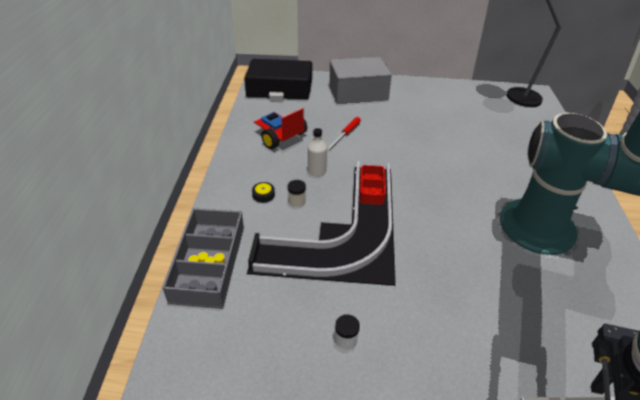

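The top view shows jars at about (153,240) and (331,186), with the bottle at (389,204). The carrier is at (357,270), near the open right-hand end. The channel runs left, bends up the picture, and ends at the stop at (252,154). The side view agrees.

Run:
```python
from h import *
c=snap('top');P=cloud(c);im=c['frame'].astype(int)
cv2.imwrite('pics/crop.png',cv2.resize(c['frame'][140:305,215:405,::-1],None,fx=4,fy=3.6*4/3.6))
for n,u,v,z0,z1 in(('jarA',153,240,.05,.075),('jarB',331,186,.05,.075),('bottle',392,203,.02,.2)):
    w=P[v-20:v+20,u-20:u+20].reshape(-1,3);w=w[(w[:,2]>z0)&(w[:,2]<z1)]
    lo,hi=np.percentile(w,[2,98],axis=0);print(n,len(w),(lo+hi)/2,hi-lo,np.median(w[:,2]))
m=((im[...,0]>110)&(im[...,1]<80));m[:,:300]=0;m[:,405:]=0;m[:240]=0
w=P[m];w=w[(w[:,2]>.034)&(w[:,2]<.05)]
r=cv2.minAreaRect((w[:,:2]*1000).astype(np.float32));print('carrier',len(w),r,np.median(w[:,2]))
# rails: z 0.018-.034, bright
g=(im.min(2)>150)&(P[...,2]>.015)&(P[...,2]<.037);g[:140]=0;g[:,:215]=0;g[:,405:]=0;g[300:]=0
uv=np.argwhere(g)[:,::-1];X=at_z(c,uv,.026)[:,:2]
from scipy.optimize import least_squares
def d(p,X):
    ca,sa=np.cos(p[2]),np.sin(p[2]);q=(X-p[:2])@np.array([[ca,-sa],[sa,ca]])
    x,y=q.T
    r=np.where(y<0,-x,np.where(x>0,y,np.hypot(x,y)))
    return np.abs(r-.137)-.045
r=least_squares(lambda p:d(p,X),[.4,.2,0],loss='soft_l1',f_scale=.003)
# initial guess: try several
best=None
for x in(.35,.45,.55):
  for y in(0,.1,.2):
    for a in(-.1,.1):
      r=least_squares(lambda p:d(p,X),[x,y,a],loss='soft_l1',f_scale=.003)
      if best is None or r.cost<best.cost:best=r
print('track',best.x,best.cost,len(X),np.median(np.abs(best.fun)))
p=best.x;R=np.array([[np.cos(p[2]),-np.sin(p[2])],[np.sin(p[2]),np.cos(p[2])]])
for n,q in dict(open=(-.137,-.25),bin=(-.137,0),bout=(0,.137),stop=(.145,.137)).items():print(n,p[:2]+R@q)
```

```text
jarA 390 [0.51825747 0.38681581 0.05788415] [0.04807732 0.04671201 0.01047319] 0.060162541680781556
jarB 331 [ 0.66668161 -0.04241044  0.05967721] [0.04645015 0.04715477 0.00695172] 0.05980823617826003
bottle 562 [ 0.61877397 -0.18348975  0.08713174] [0.05133924 0.05108855 0.11781518] 0.09898970413153096
carrier 274 ((458.31500244140625, -110.87635040283203), (132.00677490234375, 67.13048553466797), 88.55628204345703) 0.04048188163989219
track [ 0.59582497  0.03671566 -0.01829766] 0.0008437511455575216 923 0.0011979171583868936
open [ 0.45427374 -0.21073585]
bin [0.4588479 0.0392223]
bout [0.59833161 0.17369273]
stop [0.74330733 0.17103971]
```

View pics/crop.png

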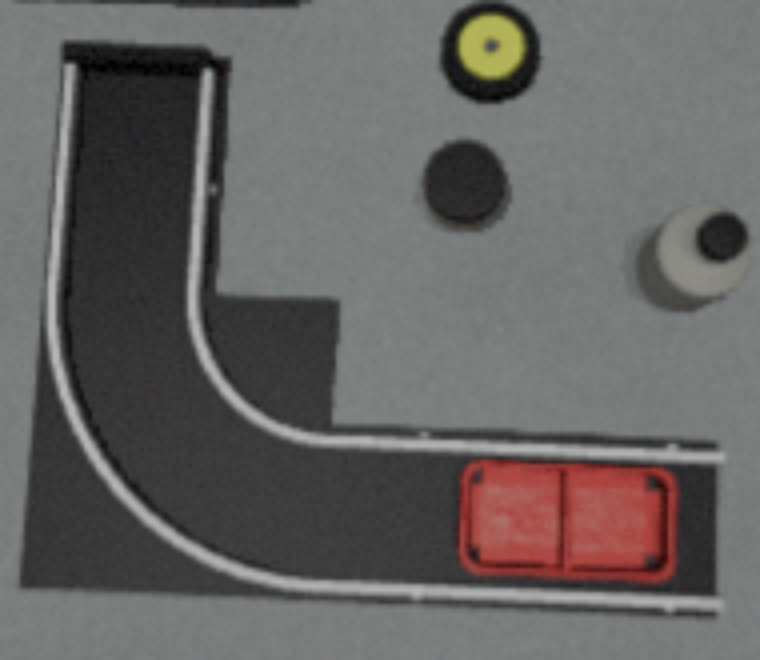

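Measured positions check out: lids at z≈0.060, carrier 132×67 mm with its top at 0.040, and the track fit is within about 1 mm. Next I'll turn the tool to track axes (tool x = track +y, tool y = track +x) while moving toward jar A.

{"fn": "jog_arm", "kwargs": {"targets": [{"turn": [0,0,1.4],"dp": [-0.9,-0.4,0],"fingers": -1},{"turn": [0,0,2.8],"dp": [-1.8,-0.8,0],"fingers": -1},{"turn": [0,0,4.2],"dp": [-2.7,-1.2,0],"fingers": -1},{"turn": [0,0,5.6],"dp": [-3.6,-1.6,0],"fingers": -1},{"turn": [0,0,7],"dp": [-4.5,-2.0,0],"fingers": -1}], "grip_force": 20}}

```text
time_s: 0.57
tool_pos: [0.3138, 0.5357, 0.2383]
tool_rot: [[-0.66, 0.751, -0.0], [0.751, 0.66, -0.0], [-0.0, -0.001, -1.0]]
ft_force: [-0.5, -0.1, -0.1]
finger_gap: 0.0881
grip_force: 0.0
```

{"fn": "jog_arm", "kwargs": {"targets": [{"turn": [0,0,1.4],"dp": [0,0,0],"fingers": -1},{"turn": [0,0,2.8],"dp": [0,0,0],"fingers": -1},{"turn": [0,0,4.2],"dp": [0,0,0],"fingers": -1},{"turn": [0,0,5.6],"dp": [0,0,0],"fingers": -1},{"turn": [0,0,7],"dp": [0,0,0],"fingers": -1}]}}

```text
time_s: 0.98
tool_pos: [0.313, 0.5366, 0.2382]
tool_rot: [[-0.108, 0.994, -0.001], [0.994, 0.108, -0.001], [-0.001, -0.001, -1.0]]
ft_force: [0.2, 0.5, 0.6]
finger_gap: 0.0882
grip_force: 0.0
```

{"fn": "jog_arm", "kwargs": {"targets": [{"turn": [0,0,1],"dp": [0,0,0],"fingers": -1},{"turn": [0,0,1.5],"dp": [0,0,0],"fingers": -1},{"turn": [0,0,1.5],"dp": [0,0,0],"fingers": -1}]}}

```text
time_s: 1.23
tool_pos: [0.3128, 0.5368, 0.2383]
tool_rot: [[0.017, 1.0, -0.0], [1.0, -0.017, -0.001], [-0.001, -0.0, -1.0]]
ft_force: [-0.4, -0.1, -0.7]
finger_gap: 0.0879
grip_force: 0.0
```

{"fn": "jog_arm", "kwargs": {"targets": [{"turn": [0,0,0],"dp": [-0.55,0.8,0],"fingers": -1},{"turn": [0,0,0],"dp": [-1.1,1.6,0],"fingers": -1},{"turn": [0,0,0],"dp": [-1.7,2.4,0],"fingers": -1},{"turn": [0,0,0],"dp": [-2.2,3.2,0],"fingers": -1},{"turn": [0,0,0],"dp": [-2.8,4.0,0],"fingers": -1}]}}

```text
time_s: 1.65
tool_pos: [0.4722, 0.4218, 0.2386]
tool_rot: [[0.013, 1.0, -0.0], [1.0, -0.013, 0.0], [0.0, -0.0, -1.0]]
ft_force: [0.2, 0.2, -0.7]
finger_gap: 0.0877
grip_force: 0.0
```

{"fn": "jog_arm", "kwargs": {"targets": [{"turn": [0,0,0],"dp": [-0.5,0.7,0],"fingers": -1},{"turn": [0,0,0],"dp": [-0.86,1.2,0],"fingers": -1},{"turn": [0,0,0],"dp": [-0.86,1.2,0.5],"fingers": -1},{"turn": [0,0,0],"dp": [-0.86,1.2,1.3],"fingers": -1},{"turn": [0,0,0],"dp": [-0.86,1.2,2.1],"fingers": -1}]}}

```text
time_s: 2.07
tool_pos: [0.5204, 0.3874, 0.1553]
tool_rot: [[0.016, 1.0, 0.003], [1.0, -0.016, 0.002], [0.002, 0.003, -1.0]]
ft_force: [-0.2, 0.1, -0.4]
finger_gap: 0.0883
grip_force: 0.0
```

{"fn": "jog_arm", "kwargs": {"targets": [{"turn": [0,0,0],"dp": [0,0,0.1],"fingers": -1},{"turn": [0,0,0],"dp": [0,0,0.1],"fingers": -1}]}}

```text
time_s: 2.23
tool_pos: [0.5166, 0.386, 0.1474]
tool_rot: [[0.015, 1.0, -0.006], [1.0, -0.015, -0.004], [-0.004, -0.006, -1.0]]
ft_force: [-0.3, -1.1, 0.6]
finger_gap: 0.0878
grip_force: 0.0
```

{"fn": "jog_arm", "kwargs": {"targets": [{"turn": [0,0,0],"dp": [0,0,0.7],"fingers": -1},{"turn": [0,0,0],"dp": [0,0,1.4],"fingers": -1},{"turn": [0,0,0],"dp": [0,0,2.1],"fingers": -1},{"turn": [0,0,0],"dp": [0,0,2.6],"fingers": -1},{"turn": [0,0,0],"dp": [0,0,2.85],"fingers": -1}]}}

```text
time_s: 2.65
tool_pos: [0.5183, 0.3876, 0.036]
tool_rot: [[0.014, 1.0, -0.001], [1.0, -0.014, -0.001], [-0.001, -0.001, -1.0]]
ft_force: [-0.4, -0.2, 0.5]
finger_gap: 0.0883
grip_force: 0.0
```

{"fn": "jog_arm", "kwargs": {"targets": [{"turn": [0,0,0],"dp": [0,0,0],"fingers": 0.3},{"turn": [0,0,0],"dp": [0,0,0],"fingers": 0.3},{"turn": [0,0,0],"dp": [0,0,0],"fingers": 0.3},{"turn": [0,0,0],"dp": [0,0,0],"fingers": 0.3},{"turn": [0,0,0],"dp": [0,0,0],"fingers": 0.3}]}}

```text
time_s: 3.07
tool_pos: [0.5199, 0.3884, 0.0388]
tool_rot: [[0.016, 1.0, 0.003], [1.0, -0.016, 0.002], [0.002, 0.003, -1.0]]
ft_force: [0.6, 0.1, -0.7]
finger_gap: 0.0569
grip_force: 0.0
```

{"fn": "jog_arm", "kwargs": {"targets": [{"turn": [0,0,0],"dp": [0,0,0],"fingers": 0.3},{"turn": [0,0,0],"dp": [0,0,0],"fingers": 0.3},{"turn": [0,0,0],"dp": [0,0,0],"fingers": 0.3}]}}

```text
time_s: 3.32
tool_pos: [0.5194, 0.388, 0.0381]
tool_rot: [[0.016, 1.0, 0.002], [1.0, -0.016, 0.001], [0.001, 0.002, -1.0]]
ft_force: [-0.6, -0.0, 6.2]
finger_gap: 0.0494
grip_force: 20.0
```

{"fn": "jog_arm", "kwargs": {"targets": [{"turn": [0,0,0],"dp": [0,0,-0.3],"fingers": 0.3},{"turn": [0,0,0],"dp": [0,0,-0.8],"fingers": 0.3},{"turn": [0,0,0],"dp": [0,0,-1.4],"fingers": 0.3},{"turn": [0,0,0],"dp": [0,0,-2.0],"fingers": 0.3},{"turn": [0,0,0],"dp": [-0.2,0,-2.5],"fingers": 0.3}]}}

```text
time_s: 3.73
tool_pos: [0.5186, 0.3804, 0.1387]
tool_rot: [[0.015, 1.0, 0.001], [1.0, -0.015, 0.001], [0.001, 0.001, -1.0]]
ft_force: [-0.4, 0.2, -0.8]
finger_gap: 0.0495
grip_force: 20.0
```

{"fn": "jog_arm", "kwargs": {"targets": [{"turn": [0,0,0],"dp": [-0.5,-0.05,0],"fingers": 0.3},{"turn": [0,0,0],"dp": [-1.2,-0.1,0],"fingers": 0.3},{"turn": [0,0,0],"dp": [-1.9,-0.2,0],"fingers": 0.3},{"turn": [0,0,0],"dp": [-2.7,-0.3,0],"fingers": 0.3},{"turn": [0,0,0],"dp": [-3.5,-0.4,0],"fingers": 0.3}]}}

```text
time_s: 4.15
tool_pos: [0.4996, 0.2385, 0.1369]
tool_rot: [[0.015, 1.0, -0.0], [1.0, -0.015, -0.0], [-0.0, -0.0, -1.0]]
ft_force: [1.1, -0.4, -1.1]
finger_gap: 0.0497
grip_force: 20.0
```

{"fn": "jog_arm", "kwargs": {"targets": [{"turn": [0,0,0],"dp": [-0.8,-0.1,0],"fingers": 0.3},{"turn": [0,0,0],"dp": [-1.6,-0.2,0],"fingers": 0.3},{"turn": [0,0,0],"dp": [-2.4,-0.3,0],"fingers": 0.3},{"turn": [0,0,0],"dp": [-3.2,-0.4,0],"fingers": 0.3},{"turn": [0,0,0],"dp": [-4,-0.5,0],"fingers": 0.3}]}}

```text
time_s: 4.57
tool_pos: [0.477, 0.0786, 0.137]
tool_rot: [[0.015, 1.0, -0.0], [1.0, -0.015, -0.0], [-0.0, -0.0, -1.0]]
ft_force: [0.5, -0.4, -0.6]
finger_gap: 0.0495
grip_force: 20.0
```

{"fn": "jog_arm", "kwargs": {"targets": [{"turn": [0,0,0],"dp": [-0.8,-0.1,0],"fingers": 0.3},{"turn": [0,0,0],"dp": [-1.6,-0.2,0],"fingers": 0.3},{"turn": [0,0,0],"dp": [-2.3,-0.3,0],"fingers": 0.3},{"turn": [0,0,0],"dp": [-3.0,-0.35,0],"fingers": 0.3},{"turn": [0,0,0],"dp": [-3.5,-0.4,0],"fingers": 0.3}]}}

```text
time_s: 4.98
tool_pos: [0.4588, -0.0617, 0.1371]
tool_rot: [[0.017, 1.0, -0.0], [1.0, -0.017, -0.001], [-0.001, -0.0, -1.0]]
ft_force: [0.3, -0.2, -0.4]
finger_gap: 0.0495
grip_force: 20.0
```

{"fn": "jog_arm", "kwargs": {"targets": [{"turn": [0,0,0],"dp": [-0.3,0,0],"fingers": 0.3},{"turn": [0,0,0],"dp": [-0.5,0,0],"fingers": 0.3},{"turn": [0,0,0],"dp": [-0.5,0,0],"fingers": 0.3},{"turn": [0,0,0],"dp": [-0.5,0,0],"fingers": 0.3},{"turn": [0,0,0],"dp": [-0.5,0,0],"fingers": 0.3}]}}

```text
time_s: 5.4
tool_pos: [0.4593, -0.079, 0.1367]
tool_rot: [[0.015, 1.0, -0.0], [1.0, -0.015, 0.0], [0.0, -0.0, -1.0]]
ft_force: [-1.1, 0.0, -1.6]
finger_gap: 0.0491
grip_force: 20.0
```

Run:
```python
from h import *
c=snap('side')
cv2.imwrite('pics/s1.png',cv2.resize(c['frame'][90:240,280:480,::-1],None,fx=4,fy=4,interpolation=cv2.INTER_CUBIC))
def px(p):
    T=np.linalg.inv(c['E']);q=T[:3,:3]@p+T[:3,3]
    return cv2.projectPoints(q.reshape(1,1,3),np.zeros(3),np.zeros(3),c['K'],c['D'])[0].ravel()
f=lambda p:((px(np.array(p))-[280,90])*4).round()
print('cell front/rear centre at wall top',f([.459,-.079,.041]),f([.4575,-.143,.041]),'jar bottom centre',f([.459,-.079,.099]),'jar lid top',f([.459,-.079,.159]))
```

```text
cell front/rear centre at wall top [371. 385.] [372. 328.] jar bottom centre [379. 319.] jar lid top [387. 247.]
```

View pics/s1.png

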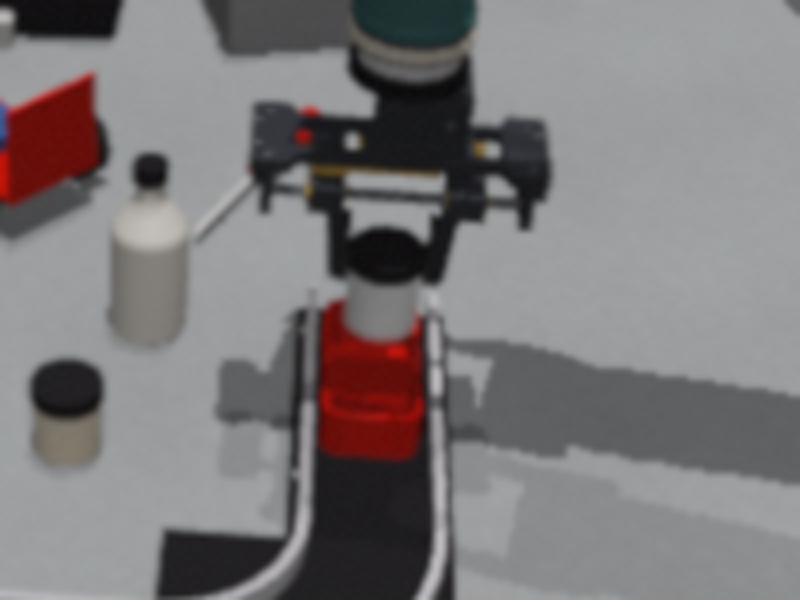

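The side view shows the jar held upright, with its lid at (387,247) as predicted, and the front cell below it centred at about (371,385). The alignment is good, so I'll lower it.

{"fn": "jog_arm", "kwargs": {"targets": [{"turn": [0,0,0],"dp": [0,0,0.5],"fingers": 0.3},{"turn": [0,0,0],"dp": [0,0,1.0],"fingers": 0.3},{"turn": [0,0,0],"dp": [0,0,1.4],"fingers": 0.3},{"turn": [0,0,0],"dp": [0,0,1.7],"fingers": 0.3},{"turn": [0,0,0],"dp": [0,0,1.95],"fingers": 0.3}]}}

```text
time_s: 5.87
tool_pos: [0.4587, -0.0786, 0.0574]
tool_rot: [[0.014, 1.0, -0.002], [1.0, -0.014, 0.001], [0.0, -0.002, -1.0]]
ft_force: [0.4, 1.2, -2.0]
finger_gap: 0.0491
grip_force: 20.0
```

{"fn": "jog_arm", "kwargs": {"targets": [{"turn": [0,0,0],"dp": [0,0,0.1],"fingers": 0.3},{"turn": [0,0,0],"dp": [0,0,0.15],"fingers": 0.3},{"turn": [0,0,0],"dp": [0,0,0.2],"fingers": 0.3},{"turn": [0,0,0],"dp": [0,0,0.2],"fingers": 0.3},{"turn": [0,0,0],"dp": [0,0,0.2],"fingers": 0.3}]}}

```text
time_s: 6.28
tool_pos: [0.46, -0.0798, 0.0514]
tool_rot: [[0.016, 1.0, 0.001], [1.0, -0.016, -0.0], [-0.0, 0.001, -1.0]]
ft_force: [-1.0, -0.9, -0.6]
finger_gap: 0.0495
grip_force: 20.0
```

{"fn": "jog_arm", "kwargs": {"targets": [{"turn": [0,0,0],"dp": [0,0,0.05],"fingers": 0.3},{"turn": [0,0,0],"dp": [0,0,0.08],"fingers": 0.3},{"turn": [0,0,0],"dp": [0,0,0.08],"fingers": 0.3},{"turn": [0,0,0],"dp": [0,0,0.08],"fingers": 0.3}]}}

```text
time_s: 6.62
tool_pos: [0.4599, -0.0799, 0.0481]
tool_rot: [[0.016, 1.0, 0.001], [1.0, -0.016, -0.0], [-0.0, 0.001, -1.0]]
ft_force: [-0.6, -0.2, 2.7]
finger_gap: 0.0498
grip_force: 20.0
```

{"fn": "jog_arm", "kwargs": {"targets": [{"turn": [0,0,0],"dp": [0,0,0],"fingers": -0.4},{"turn": [0,0,0],"dp": [0,0,0],"fingers": -0.4},{"turn": [0,0,0],"dp": [0,0,0],"fingers": -0.4},{"turn": [0,0,0],"dp": [0,0,0],"fingers": -0.4},{"turn": [0,0,0],"dp": [0,0,0],"fingers": -0.4}]}}

```text
time_s: 7.03
tool_pos: [0.4592, -0.0796, 0.0474]
tool_rot: [[0.016, 1.0, -0.0], [1.0, -0.016, 0.0], [0.0, -0.0, -1.0]]
ft_force: [-0.8, 0.2, -0.8]
finger_gap: 0.0621
grip_force: 0.0
```

{"fn": "jog_arm", "kwargs": {"targets": [{"turn": [0,0,0],"dp": [0,0,-0.3],"fingers": -0.4},{"turn": [0,0,0],"dp": [0,0,-0.9],"fingers": -0.4},{"turn": [0,0,0],"dp": [0,0,-1.6],"fingers": -0.6},{"turn": [0,0,0],"dp": [0,0,-2.3],"fingers": -1},{"turn": [0,0,0],"dp": [0,0,-2.5],"fingers": -1}]}}

```text
time_s: 7.45
tool_pos: [0.462, -0.0802, 0.1518]
tool_rot: [[0.016, 1.0, 0.007], [1.0, -0.016, -0.002], [-0.001, 0.007, -1.0]]
ft_force: [1.5, 0.1, 0.9]
finger_gap: 0.0799
grip_force: 0.0
```

{"fn": "jog_arm", "kwargs": {"targets": [{"turn": [0,0,0],"dp": [0.2,0.9,0],"fingers": -1},{"turn": [0,0,0],"dp": [0.4,1.8,0],"fingers": -1},{"turn": [0,0,0],"dp": [0.6,2.7,0],"fingers": -1},{"turn": [0,0,0],"dp": [0.8,3.6,0],"fingers": -1},{"turn": [0,0,0],"dp": [1.0,4.5,0],"fingers": -1}]}}

```text
time_s: 7.87
tool_pos: [0.641, -0.0419, 0.1463]
tool_rot: [[0.016, 1.0, -0.001], [1.0, -0.016, 0.0], [0.0, -0.001, -1.0]]
ft_force: [0.1, -0.6, -0.4]
finger_gap: 0.0882
grip_force: 0.0
```

{"fn": "jog_arm", "kwargs": {"targets": [{"turn": [0,0,0],"dp": [0,0.5,0],"fingers": -1},{"turn": [0,0,0],"dp": [0,0.7,0],"fingers": -1},{"turn": [0,0,0],"dp": [0,0.7,0.4],"fingers": -1},{"turn": [0,0,0],"dp": [0,0.7,0.8],"fingers": -1},{"turn": [0,0,0],"dp": [0,0.7,0.8],"fingers": -1}]}}

```text
time_s: 8.28
tool_pos: [0.6643, -0.0428, 0.1107]
tool_rot: [[0.016, 1.0, -0.008], [1.0, -0.016, 0.001], [0.001, -0.008, -1.0]]
ft_force: [-0.8, -0.2, -0.1]
finger_gap: 0.0884
grip_force: 0.0
```

{"fn": "jog_arm", "kwargs": {"targets": [{"turn": [0,0,0],"dp": [0,0,0.5],"fingers": -1},{"turn": [0,0,0],"dp": [0,0,1.1],"fingers": -1},{"turn": [0,0,0],"dp": [0,0,1.6],"fingers": -1},{"turn": [0,0,0],"dp": [0,0,1.88],"fingers": -1},{"turn": [0,0,0],"dp": [0,0,1.88],"fingers": -1}]}}

```text
time_s: 8.7
tool_pos: [0.6646, -0.0428, 0.0371]
tool_rot: [[0.016, 1.0, -0.007], [1.0, -0.016, 0.001], [0.0, -0.007, -1.0]]
ft_force: [-0.0, -0.3, -0.5]
finger_gap: 0.0882
grip_force: 0.0
```

{"fn": "jog_arm", "kwargs": {"targets": [{"turn": [0,0,0],"dp": [0,0,0],"fingers": 0.3},{"turn": [0,0,0],"dp": [0,0,0],"fingers": 0.3},{"turn": [0,0,0],"dp": [0,0,0],"fingers": 0.3},{"turn": [0,0,0],"dp": [0,0,0],"fingers": 0.3},{"turn": [0,0,0],"dp": [0,0,0],"fingers": 0.3}]}}

```text
time_s: 9.12
tool_pos: [0.6689, -0.043, 0.0417]
tool_rot: [[0.016, 1.0, 0.002], [1.0, -0.016, -0.0], [-0.0, 0.002, -1.0]]
ft_force: [0.3, 0.4, -0.7]
finger_gap: 0.057
grip_force: 0.0
```

{"fn": "jog_arm", "kwargs": {"targets": [{"turn": [0,0,0],"dp": [0,0,0],"fingers": 0.3},{"turn": [0,0,0],"dp": [0,0,0],"fingers": 0.3},{"turn": [0,0,0],"dp": [0,0,0],"fingers": 0.3},{"turn": [0,0,0],"dp": [0,0,0],"fingers": 0.3}]}}

```text
time_s: 9.45
tool_pos: [0.6683, -0.0429, 0.0411]
tool_rot: [[0.016, 1.0, 0.001], [1.0, -0.016, -0.0], [-0.0, 0.001, -1.0]]
ft_force: [-1.5, -0.4, 6.9]
finger_gap: 0.0497
grip_force: 20.0
```

{"fn": "jog_arm", "kwargs": {"targets": [{"turn": [0,0,0],"dp": [0,0,-0.3],"fingers": 0.3},{"turn": [0,0,0],"dp": [0,0,-0.8],"fingers": 0.3},{"turn": [0,0,0],"dp": [0,0,-1.4],"fingers": 0.3},{"turn": [0,0,0],"dp": [0,0,-2.0],"fingers": 0.3},{"turn": [0,0,0],"dp": [0,-0.2,-2.5],"fingers": 0.3}]}}

```text
time_s: 9.87
tool_pos: [0.6611, -0.0428, 0.142]
tool_rot: [[0.016, 1.0, 0.002], [1.0, -0.016, -0.0], [-0.0, 0.002, -1.0]]
ft_force: [0.7, -0.2, -1.8]
finger_gap: 0.0493
grip_force: 20.0
```

{"fn": "jog_arm", "kwargs": {"targets": [{"turn": [0,0,0],"dp": [-0.2,-0.5,0],"fingers": 0.3},{"turn": [0,0,0],"dp": [-0.5,-1.1,0],"fingers": 0.3},{"turn": [0,0,0],"dp": [-0.9,-1.8,0],"fingers": 0.3},{"turn": [0,0,0],"dp": [-1.2,-2.4,0],"fingers": 0.3},{"turn": [0,0,0],"dp": [-1.5,-3.0,0],"fingers": 0.3}]}}

```text
time_s: 10.28
tool_pos: [0.5373, -0.1012, 0.1401]
tool_rot: [[0.015, 1.0, -0.001], [1.0, -0.015, 0.0], [0.0, -0.001, -1.0]]
ft_force: [0.7, 0.1, -1.6]
finger_gap: 0.0493
grip_force: 20.0
```

{"fn": "jog_arm", "kwargs": {"targets": [{"turn": [0,0,0],"dp": [-0.3,-0.6,0],"fingers": 0.3},{"turn": [0,0,0],"dp": [-0.6,-1.2,0],"fingers": 0.3},{"turn": [0,0,0],"dp": [-0.9,-1.7,0],"fingers": 0.3},{"turn": [0,0,0],"dp": [-1.08,-2.02,0],"fingers": 0.3},{"turn": [0,0,0],"dp": [-1.08,-2.02,0],"fingers": 0.3}]}}

```text
time_s: 10.7
tool_pos: [0.4549, -0.1435, 0.14]
tool_rot: [[0.017, 1.0, -0.002], [1.0, -0.017, 0.0], [0.0, -0.002, -1.0]]
ft_force: [1.3, -0.0, -2.1]
finger_gap: 0.0495
grip_force: 20.0
```

{"fn": "jog_arm", "kwargs": {"targets": [{"turn": [0,0,0],"dp": [0,0,0],"fingers": 0.3},{"turn": [0,0,0],"dp": [0,0,0],"fingers": 0.3},{"turn": [0,0,0],"dp": [0,0,0],"fingers": 0.3}]}}

```text
time_s: 10.95
tool_pos: [0.4587, -0.1426, 0.1406]
tool_rot: [[0.015, 1.0, 0.001], [1.0, -0.015, 0.0], [0.0, 0.001, -1.0]]
ft_force: [-0.1, 0.0, -1.8]
finger_gap: 0.0496
grip_force: 20.0
```

Run:
```python
from h import *
c=snap('side')
cv2.imwrite('pics/s2.png',cv2.resize(c['frame'][90:240,280:480,::-1],None,fx=4,fy=4,interpolation=cv2.INTER_CUBIC))
```

```text
(no output)
```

View pics/s2.png

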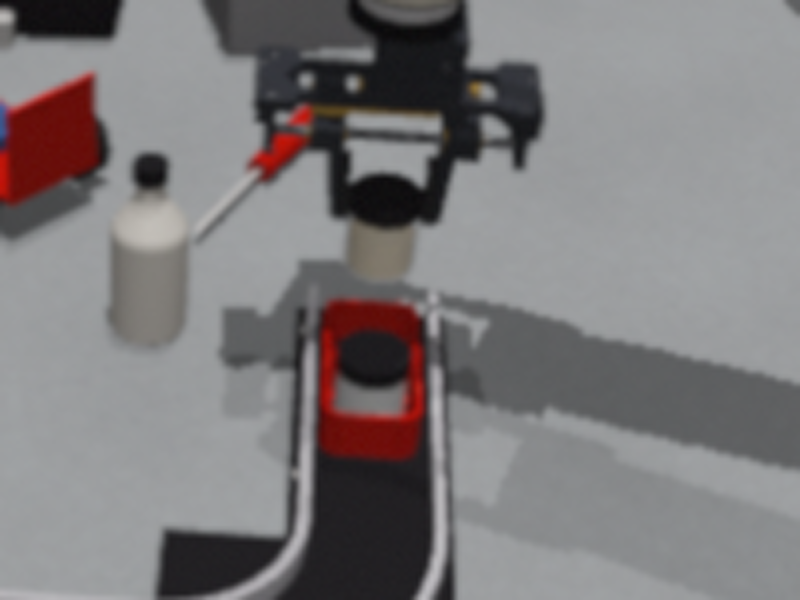

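Jar A stands upright in the front cell, with its lid at (373,355). The second jar hangs straight at (383,225) over the rear cell, so I'll lower it.

{"fn": "jog_arm", "kwargs": {"targets": [{"turn": [0,0,0],"dp": [0,0,0.5],"fingers": 0.3},{"turn": [0,0,0],"dp": [0,0,1.0],"fingers": 0.3},{"turn": [0,0,0],"dp": [0,0,1.4],"fingers": 0.3},{"turn": [0,0,0],"dp": [0,0,1.7],"fingers": 0.3},{"turn": [0,0,0],"dp": [0,0,1.95],"fingers": 0.3}]}}

```text
time_s: 11.42
tool_pos: [0.4577, -0.1422, 0.061]
tool_rot: [[0.015, 1.0, -0.001], [1.0, -0.015, 0.001], [0.001, -0.001, -1.0]]
ft_force: [0.4, 0.5, -1.7]
finger_gap: 0.0495
grip_force: 20.0
```

{"fn": "jog_arm", "kwargs": {"targets": [{"turn": [0,0,0],"dp": [0,0,0.1],"fingers": 0.3},{"turn": [0,0,0],"dp": [0,0,0.15],"fingers": 0.3},{"turn": [0,0,0],"dp": [0,0,0.2],"fingers": 0.3},{"turn": [0,0,0],"dp": [0,0,0.2],"fingers": 0.3},{"turn": [0,0,0],"dp": [0,0,0.2],"fingers": 0.3}]}}

```text
time_s: 11.83
tool_pos: [0.4582, -0.143, 0.055]
tool_rot: [[0.016, 1.0, 0.001], [1.0, -0.016, -0.0], [-0.0, 0.001, -1.0]]
ft_force: [1.4, 0.4, -0.9]
finger_gap: 0.0497
grip_force: 20.0
```

{"fn": "jog_arm", "kwargs": {"targets": [{"turn": [0,0,0],"dp": [0,0,0.05],"fingers": 0.3},{"turn": [0,0,0],"dp": [0,0,0.08],"fingers": 0.3},{"turn": [0,0,0],"dp": [0,0,0.08],"fingers": 0.3},{"turn": [0,0,0],"dp": [0,0,0.08],"fingers": 0.3}]}}

```text
time_s: 12.17
tool_pos: [0.4575, -0.1429, 0.0512]
tool_rot: [[0.016, 1.0, 0.0], [1.0, -0.016, -0.0], [-0.0, 0.0, -1.0]]
ft_force: [-0.2, 0.4, -1.5]
finger_gap: 0.0496
grip_force: 20.0
```

Not quite touching yet (the jar's 1.5 N weight still hangs), so a little further down.

{"fn": "jog_arm", "kwargs": {"targets": [{"turn": [0,0,0],"dp": [0,0,0.03],"fingers": 0.3},{"turn": [0,0,0],"dp": [0,0,0.05],"fingers": 0.3},{"turn": [0,0,0],"dp": [0,0,0.05],"fingers": 0.3}]}}

```text
time_s: 12.42
tool_pos: [0.4585, -0.1432, 0.0511]
tool_rot: [[0.015, 1.0, 0.001], [1.0, -0.015, -0.001], [-0.001, 0.001, -1.0]]
ft_force: [-3.5, 1.2, 10.5]
finger_gap: 0.0494
grip_force: 20.0
```

{"fn": "jog_arm", "kwargs": {"targets": [{"turn": [0,0,0],"dp": [0,0,0],"fingers": -0.4},{"turn": [0,0,0],"dp": [0,0,0],"fingers": -0.4},{"turn": [0,0,0],"dp": [0,0,0],"fingers": -0.4},{"turn": [0,0,0],"dp": [0,0,0],"fingers": -0.4},{"turn": [0,0,0],"dp": [0,0,0],"fingers": -0.4}]}}

```text
time_s: 12.83
tool_pos: [0.4574, -0.1428, 0.0489]
tool_rot: [[0.016, 1.0, -0.0], [1.0, -0.016, 0.0], [0.0, -0.0, -1.0]]
ft_force: [-0.1, -0.1, 0.2]
finger_gap: 0.0617
grip_force: 0.0
```

{"fn": "jog_arm", "kwargs": {"targets": [{"turn": [0,0,0],"dp": [0,0,-0.3],"fingers": -0.4},{"turn": [0,0,0],"dp": [0,0,-0.9],"fingers": -0.4},{"turn": [0,0,0],"dp": [0,0,-1.6],"fingers": 0.2},{"turn": [0,0,0],"dp": [0,0,-1.7],"fingers": 1},{"turn": [0,0,0],"dp": [0,0,-1.7],"fingers": 1}]}}

```text
time_s: 13.25
tool_pos: [0.4594, -0.1435, 0.1193]
tool_rot: [[0.016, 1.0, 0.005], [1.0, -0.016, -0.002], [-0.002, 0.005, -1.0]]
ft_force: [-0.1, -0.3, -0.8]
finger_gap: 0.0439
grip_force: 0.0
```

Run:
```python
import numpy as np
from scipy.optimize import brentq
# carrier path: guide points +-a on the centre line; rear-wall centre pose (world) and heading
o=np.array([.59582,.03672]);th=-.0183;R=np.array([[np.cos(th),-np.sin(th)],[np.sin(th),np.cos(th)]]);r=.137;a=.052
def cl(s): # s=0 at bend_in
    L=r*np.pi/2
    if s<0:return np.array([-r,s])
    if s<L:return r*np.array([-np.cos(s/r),np.sin(s/r)])
    return np.array([s-L,r])
for s in np.arange(-.20,.25,.02):
    q=cl(s);f=brentq(lambda t:np.linalg.norm(cl(t)-q)-2*a,s+.01,s+.2)
    h=(cl(f)-q)/(2*a);p=R@(q-.014*h)+o;hw=R@h
    print('s%.2f rear wall %.3f %.3f heading %.1f'%(s,*p,np.degrees(np.arctan2(hw[1],hw[0]))))
```

```text
s-0.20 rear wall 0.455 -0.175 heading 89.0
s-0.18 rear wall 0.455 -0.155 heading 89.0
s-0.16 rear wall 0.456 -0.135 heading 89.0
s-0.14 rear wall 0.456 -0.115 heading 89.0
s-0.12 rear wall 0.456 -0.095 heading 89.0
s-0.10 rear wall 0.457 -0.075 heading 88.9
s-0.08 rear wall 0.457 -0.055 heading 87.8
s-0.06 rear wall 0.457 -0.035 heading 85.0
s-0.04 rear wall 0.456 -0.015 heading 80.5
s-0.02 rear wall 0.455 0.006 heading 74.3
s-0.00 rear wall 0.453 0.026 heading 66.6
s0.02 rear wall 0.453 0.047 heading 58.3
s0.04 rear wall 0.456 0.068 heading 49.9
s0.06 rear wall 0.462 0.088 heading 41.6
s0.08 rear wall 0.471 0.107 heading 33.2
s0.10 rear wall 0.483 0.124 heading 24.8
s0.12 rear wall 0.497 0.140 heading 16.7
s0.14 rear wall 0.513 0.152 heading 10.1
s0.16 rear wall 0.530 0.162 heading 5.0
s0.18 rear wall 0.549 0.169 heading 1.4
s0.20 rear wall 0.569 0.173 heading -0.6
s0.22 rear wall 0.589 0.174 heading -1.0
s0.24 rear wall 0.609 0.173 heading -1.0
```

{"fn": "jog_arm", "kwargs": {"targets": [{"turn": [0,0,0],"dp": [-0.6,0,0],"fingers": 1},{"turn": [0,0,0],"dp": [-1.2,0,0],"fingers": 1},{"turn": [0,0,0],"dp": [-1.75,-0.05,0],"fingers": 1},{"turn": [0,0,0],"dp": [-1.75,-0.05,0],"fingers": 1},{"turn": [0,0,0],"dp": [-1.75,-0.05,0],"fingers": 1}]}}

```text
time_s: 13.67
tool_pos: [0.4533, -0.2129, 0.1155]
tool_rot: [[0.018, 1.0, -0.002], [1.0, -0.018, 0.002], [0.002, -0.002, -1.0]]
ft_force: [-0.4, 0.6, -0.3]
finger_gap: 0.0104
grip_force: 0.0
```

{"fn": "jog_arm", "kwargs": {"targets": [{"turn": [0,0,0],"dp": [0,0,0.6],"fingers": 1},{"turn": [0,0,0],"dp": [0,0,1.2],"fingers": 1},{"turn": [0,0,0],"dp": [0,0,1.8],"fingers": 1},{"turn": [0,0,0],"dp": [0,0,2.2],"fingers": 1},{"turn": [0,0,0],"dp": [0,0,2.4],"fingers": 1}]}}

```text
time_s: 14.08
tool_pos: [0.4518, -0.2103, 0.0177]
tool_rot: [[0.015, 1.0, -0.005], [1.0, -0.015, 0.003], [0.003, -0.005, -1.0]]
ft_force: [0.4, 0.7, -0.4]
finger_gap: 0.0003
grip_force: 0.0
```

{"fn": "jog_arm", "kwargs": {"targets": [{"turn": [0,0,0],"dp": [0.1,0,0],"fingers": 1},{"turn": [0,0,0],"dp": [0.2,0,0],"fingers": 1},{"turn": [0,0,0],"dp": [0.3,0,0],"fingers": 1}]}}

```text
time_s: 14.33
tool_pos: [0.4554, -0.2004, 0.0219]
tool_rot: [[0.015, 1.0, 0.001], [1.0, -0.015, -0.0], [-0.0, 0.001, -1.0]]
ft_force: [-0.2, 0.0, 0.3]
finger_gap: 0.0006
grip_force: 0.0
```

```bash
cat > car.py <<'E'
from h import *
def car(fn=None):
    c=snap('top',fn);P=cloud(c);im=c['frame'].astype(int)
    m=(im[...,0]>90)&(im[...,1]<70)&(P[...,2]>.034)&(P[...,2]<.05)&(P[...,0]<.8)&(P[...,1]>-.22)&(P[...,1]<.3)
    w=P[m];r=cv2.minAreaRect((w[:,:2]*1000).astype(np.float32));print('carrier',len(w),r)
    s=ctrl.observe();print(s['time_s'],s['tool_pos'].round(4),s['ft_force'].round(1),s['finger_gap'])
    return c
E
python3 - <<'E'
from car import *
c=car()
cv2.imwrite('pics/t3.png',cv2.resize(c['frame'][140:305,215:405,::-1],None,fx=3.5,fy=3.5))
E
```

```text
carrier 248 ((459.0702819824219, -111.02086639404297), (131.93881225585938, 67.64288330078125), 89.07572937011719)
14.3833 [ 0.4555 -0.1999  0.0222] [0.1 1.2 0.6] 9.246024696736804e-05
```

View pics/t3.png

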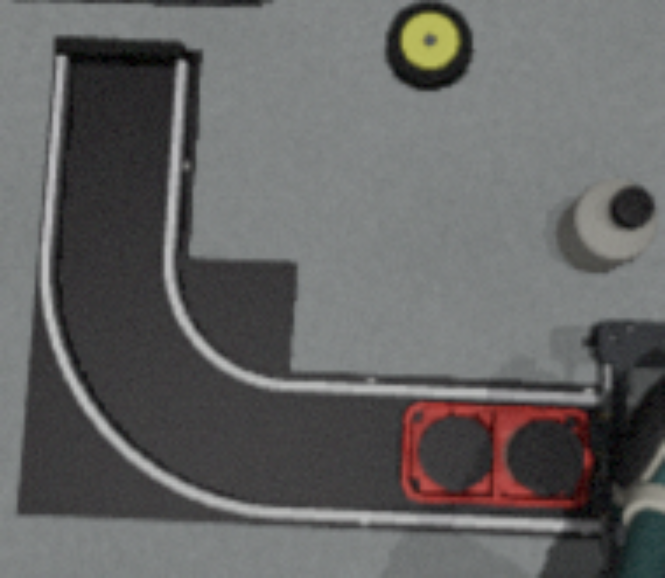

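Both jars stand in their cells, lids at (455,452) and (545,457), and the closed fingers are behind the rear wall. I'll start a slow push.

{"fn": "jog_arm", "kwargs": {"targets": [{"turn": [0,0,0],"dp": [0.1,0,0.02],"fingers": 1},{"turn": [0,0,0],"dp": [0.25,0,0.04],"fingers": 1},{"turn": [0,0,0],"dp": [0.4,0,0.05],"fingers": 1},{"turn": [0,0,0],"dp": [0.55,0,0.05],"fingers": 1},{"turn": [0,0,0],"dp": [0.7,0,0.05],"fingers": 1}]}}

```text
time_s: 14.8
tool_pos: [0.4554, -0.1725, 0.0195]
tool_rot: [[0.016, 1.0, 0.001], [1.0, -0.016, -0.001], [-0.001, 0.001, -1.0]]
ft_force: [0.5, -1.4, -0.2]
finger_gap: 0.0003
grip_force: 0.8
```

{"fn": "jog_arm", "kwargs": {"targets": [{"turn": [0,0,0],"dp": [0.15,0,0],"fingers": 1},{"turn": [0,0,0],"dp": [0.3,0,0],"fingers": 1},{"turn": [0,0,0],"dp": [0.45,0,0],"fingers": 1},{"turn": [0,0,0],"dp": [0.6,0,0],"fingers": 1},{"turn": [0,0,0],"dp": [0.75,0,0],"fingers": 1}]}}

```text
time_s: 15.22
tool_pos: [0.4555, -0.1422, 0.0191]
tool_rot: [[0.016, 1.0, -0.0], [1.0, -0.016, 0.0], [0.0, -0.0, -1.0]]
ft_force: [0.2, -1.4, 1.5]
finger_gap: 0.0005
grip_force: 0.8
```

```bash
python3 -c "
from car import *
car()"
```

```text
carrier 193 ((459.2532958984375, -56.6203727722168), (114.99483489990234, 67.41924285888672), 88.96633911132812)
15.2667 [ 0.4552 -0.1412  0.0189] [ 0.1  1.  -1. ] 0.0002797465074895393
```

```bash
cat > plan.py <<'E'
import numpy as np
from scipy.optimize import brentq
o=np.array([.59582,.03672]);th=-.0183;R=np.array([[np.cos(th),-np.sin(th)],[np.sin(th),np.cos(th)]]);r=.137;a=.052
def cl(s):
    L=r*np.pi/2
    if s<0:return np.array([-r,s])
    if s<L:return r*np.array([-np.cos(s/r),np.sin(s/r)])
    return np.array([s-L,r])
def tcp(s):
    q=cl(s);f=brentq(lambda t:np.linalg.norm(cl(t)-q)-2*a,s+.01,s+.2)
    h=(cl(f)-q)/(2*a);p=R@(q-.024*h)+o;hw=R@h
    return p,np.arctan2(hw[1],hw[0])
def table(p0,a0,s0,ncalls,step=.008):
    s=s0
    for k in range(ncalls):
        ex=np.array([np.cos(a0),np.sin(a0)]);ey=np.array([np.sin(a0),-np.cos(a0)])
        print('call',k)
        for i in range(5):
            s=min(s+step,.2425);p,h=tcp(s)
            d=(p-p0)/.04;print('  dp %.2f %.2f turn %.2f'%(d@ex,d@ey,np.degrees(a0-h)/5), '  TCP',p.round(3),'s %.3f'%s)
        dd=np.round([d@ex,d@ey],2);p0=p0+.04*(dd[0]*ex+dd[1]*ey);a0=a0-np.radians(5*round(np.degrees(a0-h)/5,2))
E
python3 -c "
from plan import *
table(np.array([.4555,-.1412]),np.radians(89.05),-.156,10)"
```

```text
call 0
  dp 0.21 0.00 turn 0.02   TCP [ 0.456 -0.133] s -0.148
  dp 0.41 0.00 turn 0.02   TCP [ 0.456 -0.125] s -0.140
  dp 0.61 0.00 turn 0.02   TCP [ 0.456 -0.117] s -0.132
  dp 0.81 0.00 turn 0.02   TCP [ 0.456 -0.109] s -0.124
  dp 1.01 0.00 turn 0.02   TCP [ 0.456 -0.101] s -0.116
call 1
  dp 0.20 0.00 turn -0.00   TCP [ 0.456 -0.093] s -0.108
  dp 0.40 0.00 turn 0.01   TCP [ 0.457 -0.085] s -0.100
  dp 0.60 -0.00 turn 0.06   TCP [ 0.457 -0.077] s -0.092
  dp 0.80 -0.01 turn 0.16   TCP [ 0.457 -0.069] s -0.084
  dp 1.00 -0.01 turn 0.32   TCP [ 0.456 -0.061] s -0.076
call 2
  dp 0.20 -0.02 turn 0.21   TCP [ 0.456 -0.053] s -0.068
  dp 0.40 -0.04 turn 0.47   TCP [ 0.456 -0.045] s -0.060
  dp 0.60 -0.06 turn 0.79   TCP [ 0.455 -0.037] s -0.052
  dp 0.80 -0.09 turn 1.16   TCP [ 0.455 -0.029] s -0.044
  dp 1.01 -0.12 turn 1.59   TCP [ 0.454 -0.02 ] s -0.036
call 3
  dp 0.20 -0.05 turn 0.48   TCP [ 0.453 -0.012] s -0.028
  dp 0.39 -0.11 turn 1.01   TCP [ 0.452 -0.004] s -0.020
  dp 0.60 -0.18 turn 1.59   TCP [0.451 0.004] s -0.012
  dp 0.80 -0.24 turn 2.22   TCP [0.45  0.013] s -0.004
[... 1014 characters left out ...]
 turn 1.48   TCP [0.51  0.155] s 0.148
  dp 0.78 -0.31 turn 1.88   TCP [0.517 0.16 ] s 0.156
  dp 0.98 -0.35 turn 2.23   TCP [0.524 0.163] s 0.164
call 8
  dp 0.19 -0.06 turn 0.29   TCP [0.532 0.167] s 0.172
  dp 0.39 -0.11 turn 0.54   TCP [0.539 0.169] s 0.180
  dp 0.59 -0.15 turn 0.74   TCP [0.547 0.171] s 0.188
  dp 0.79 -0.18 turn 0.89   TCP [0.555 0.173] s 0.196
  dp 0.99 -0.18 turn 0.99   TCP [0.563 0.174] s 0.204
call 9
  dp 0.20 -0.02 turn 0.05   TCP [0.571 0.174] s 0.212
  dp 0.40 -0.02 turn 0.05   TCP [0.579 0.174] s 0.220
  dp 0.60 -0.02 turn 0.05   TCP [0.587 0.174] s 0.228
  dp 0.80 -0.02 turn 0.05   TCP [0.595 0.174] s 0.236
  dp 0.96 -0.01 turn 0.05   TCP [0.602 0.174] s 0.242
```

{"fn": "jog_arm", "kwargs": {"targets": [{"turn": [0,0,0],"dp": [0.15,0,0],"fingers": 1},{"turn": [0,0,0],"dp": [0.35,0,0],"fingers": 1},{"turn": [0,0,0],"dp": [0.55,0,0],"fingers": 1},{"turn": [0,0,0],"dp": [0.78,0,0],"fingers": 1},{"turn": [0,0,0],"dp": [1.0,0,0],"fingers": 1}]}}

```text
time_s: 15.68
tool_pos: [0.456, -0.1018, 0.019]
tool_rot: [[0.016, 1.0, -0.0], [1.0, -0.016, 0.0], [0.0, -0.0, -1.0]]
ft_force: [0.1, -0.9, -0.1]
finger_gap: 0.0003
grip_force: 0.6
```

{"fn": "jog_arm", "kwargs": {"targets": [{"turn": [0,0,0],"dp": [0.2,0,0],"fingers": 1},{"turn": [0,0,0],"dp": [0.4,0,0],"fingers": 1},{"turn": [0,0,0.05],"dp": [0.6,0,0],"fingers": 1},{"turn": [0,0,0.15],"dp": [0.8,0,0],"fingers": 1},{"turn": [0,0,0.3],"dp": [1.0,0,0],"fingers": 1}]}}

```text
time_s: 16.1
tool_pos: [0.4566, -0.0619, 0.0191]
tool_rot: [[0.042, 0.999, -0.0], [0.999, -0.042, 0.0], [-0.0, -0.0, -1.0]]
ft_force: [-0.2, -1.7, -0.2]
finger_gap: -0.0
grip_force: 0.6
```

{"fn": "jog_arm", "kwargs": {"targets": [{"turn": [0,0,0.2],"dp": [0.2,-0.02,0],"fingers": 1},{"turn": [0,0,0.5],"dp": [0.4,-0.04,0],"fingers": 1},{"turn": [0,0,0.8],"dp": [0.6,-0.06,0],"fingers": 1},{"turn": [0,0,1.2],"dp": [0.8,-0.09,0],"fingers": 1},{"turn": [0,0,1.6],"dp": [1.0,-0.12,0],"fingers": 1}]}}

```text
time_s: 16.52
tool_pos: [0.4534, -0.0218, 0.0191]
tool_rot: [[0.182, 0.983, -0.0], [0.983, -0.182, -0.0], [-0.0, -0.0, -1.0]]
ft_force: [-0.7, -0.6, 0.2]
finger_gap: 0.0003
grip_force: 0.7
```

```bash
python3 -c "
from car import *
c=car()
cv2.imwrite('pics/t4.png',cv2.resize(c['frame'][140:305,215:405,::-1],None,fx=3.5,fy=3.5))"
```

```text
carrier 85 ((474.1537780761719, 93.01266479492188), (53.61917495727539, 67.44120025634766), 81.67819213867188)
16.5667 [ 0.4531 -0.0208  0.019 ] [-0.8  1.4 -0.1] 0.00031477473838742215
```

View pics/t4.png

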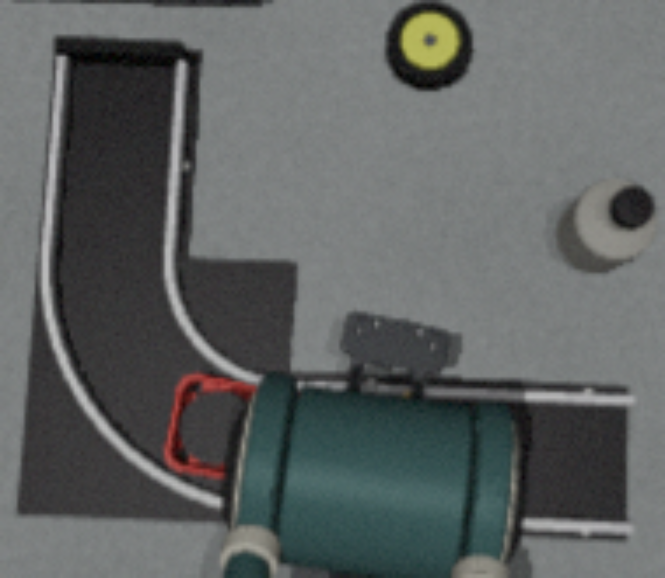

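The carrier has entered the bend and is turning (heading about 82°, planned 80°), with its front near (175,420) and contact forces low. Pushing on round the bend.

{"fn": "jog_arm", "kwargs": {"targets": [{"turn": [0,0,0.45],"dp": [0.2,-0.05,0],"fingers": 1},{"turn": [0,0,1.0],"dp": [0.4,-0.11,0],"fingers": 1},{"turn": [0,0,1.6],"dp": [0.6,-0.18,0],"fingers": 1},{"turn": [0,0,2.2],"dp": [0.8,-0.24,0],"fingers": 1},{"turn": [0,0,2.9],"dp": [1.0,-0.31,0],"fingers": 1}]}}

```text
time_s: 16.98
tool_pos: [0.4484, 0.0194, 0.0191]
tool_rot: [[0.423, 0.906, -0.0], [0.906, -0.423, -0.0], [-0.0, -0.0, -1.0]]
ft_force: [-0.7, -1.1, 0.1]
finger_gap: 0.0004
grip_force: 0.6
```

{"fn": "jog_arm", "kwargs": {"targets": [{"turn": [0,0,0.65],"dp": [0.19,-0.1,0],"fingers": 1},{"turn": [0,0,1.3],"dp": [0.39,-0.2,0],"fingers": 1},{"turn": [0,0,2.0],"dp": [0.58,-0.28,0],"fingers": 1},{"turn": [0,0,2.7],"dp": [0.79,-0.35,0],"fingers": 1},{"turn": [0,0,3.3],"dp": [1.0,-0.41,0],"fingers": 1}]}}

```text
time_s: 17.4
tool_pos: [0.4501, 0.0626, 0.019]
tool_rot: [[0.663, 0.749, -0.001], [0.749, -0.663, -0.0], [-0.001, -0.001, -1.0]]
ft_force: [0.0, -0.5, 0.1]
finger_gap: 0.0006
grip_force: 0.7
```

```bash
python3 -c "
from car import *
car();c=snap('side')
cv2.imwrite('pics/s5.png',cv2.resize(c['frame'][100:300,230:480,::-1],None,fx=3,fy=3))
from plan import *
s=ctrl.observe();R_=s['tool_rot'];table(s['tool_pos'][:2],np.arctan2(R_[1,0],R_[0,0]),.044,5)"
```

```text
carrier 139 ((507.6921691894531, 137.76882934570312), (100.16468048095703, 67.55915832519531), 54.653873443603516)
17.45 [0.4507 0.0637 0.0192] [ 1.1 -0.3  0.2] 0.0006338274888505268
call 0
  dp 0.21 -0.13 turn 0.76   TCP [0.453 0.073] s 0.052
  dp 0.41 -0.22 turn 1.43   TCP [0.455 0.081] s 0.060
  dp 0.61 -0.30 turn 2.10   TCP [0.458 0.089] s 0.068
  dp 0.81 -0.37 turn 2.77   TCP [0.461 0.097] s 0.076
  dp 1.02 -0.43 turn 3.44   TCP [0.465 0.105] s 0.084
call 1
  dp 0.19 -0.10 turn 0.67   TCP [0.469 0.113] s 0.092
  dp 0.38 -0.20 turn 1.33   TCP [0.474 0.12 ] s 0.100
  dp 0.58 -0.28 turn 2.00   TCP [0.479 0.127] s 0.108
  dp 0.78 -0.35 turn 2.65   TCP [0.484 0.133] s 0.116
  dp 0.99 -0.41 turn 3.24   TCP [0.49 0.14] s 0.124
call 2
  dp 0.19 -0.09 turn 0.54   TCP [0.496 0.145] s 0.132
  dp 0.38 -0.18 turn 1.04   TCP [0.503 0.151] s 0.140
  dp 0.58 -0.25 turn 1.48   TCP [0.51  0.155] s 0.148
  dp 0.78 -0.30 turn 1.88   TCP [0.517 0.16 ] s 0.156
  dp 0.98 -0.34 turn 2.23   TCP [0.524 0.163] s 0.164
call 3
  dp 0.19 -0.07 turn 0.29   TCP [0.532 0.167] s 0.172
  dp 0.39 -0.12 turn 0.54   TCP [0.539 0.169] s 0.180
  dp 0.59 -0.16 turn 0.74   TCP [0.547 0.171] s 0.188
  dp 0.79 -0.18 turn 0.89   TCP [0.555 0.173] s 0.196
  dp 0.99 -0.19 turn 0.99   TCP [0.563 0.174] s 0.204
call 4
  dp 0.20 -0.01 turn 0.05   TCP [0.571 0.174] s 0.212
  dp 0.40 -0.01 turn 0.05   TCP [0.579 0.174] s 0.220
  dp 0.60 -0.01 turn 0.05   TCP [0.587 0.174] s 0.228
  dp 0.80 -0.01 turn 0.05   TCP [0.595 0.174] s 0.236
  dp 0.96 -0.01 turn 0.05   TCP [0.602 0.174] s 0.242
```

View pics/s5.png

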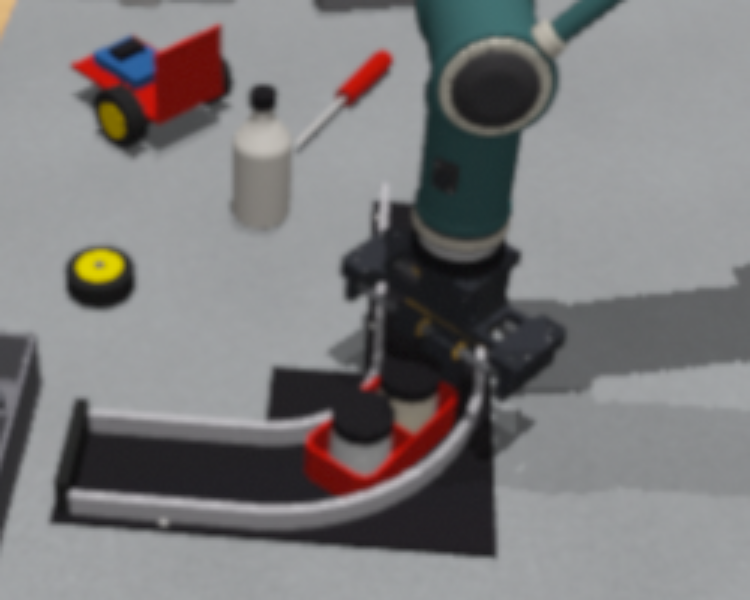

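Side view: both jars are upright at (362,420) and (412,385), and the carrier is mid-bend, lying flat. Continuing.

{"fn": "jog_arm", "kwargs": {"targets": [{"turn": [0,0,0.65],"dp": [0.19,-0.11,0],"fingers": 1},{"turn": [0,0,1.3],"dp": [0.38,-0.2,0],"fingers": 1},{"turn": [0,0,2.0],"dp": [0.58,-0.28,0],"fingers": 1},{"turn": [0,0,2.7],"dp": [0.78,-0.35,0],"fingers": 1},{"turn": [0,0,3.35],"dp": [0.99,-0.41,0],"fingers": 1}]}}

```text
time_s: 17.92
tool_pos: [0.4638, 0.1026, 0.0189]
tool_rot: [[0.85, 0.527, -0.001], [0.527, -0.85, -0.0], [-0.001, -0.0, -1.0]]
ft_force: [-2.0, 0.2, 0.9]
finger_gap: 0.0004
grip_force: 0.8
```

{"fn": "jog_arm", "kwargs": {"targets": [{"turn": [0,0,0.65],"dp": [0.18,-0.11,0],"fingers": 1},{"turn": [0,0,1.35],"dp": [0.38,-0.2,0],"fingers": 1},{"turn": [0,0,2.0],"dp": [0.58,-0.29,0],"fingers": 1},{"turn": [0,0,2.65],"dp": [0.78,-0.36,0],"fingers": 1},{"turn": [0,0,3.25],"dp": [0.99,-0.41,0],"fingers": 1}]}}

```text
time_s: 18.33
tool_pos: [0.4882, 0.1373, 0.0186]
tool_rot: [[0.963, 0.269, -0.003], [0.269, -0.963, -0.001], [-0.003, -0.0, -1.0]]
ft_force: [-1.8, -1.2, -0.1]
finger_gap: 0.0004
grip_force: 0.7
```

```bash
python3 -c "
from car import *
car()
from plan import *
s=ctrl.observe();R_=s['tool_rot'];table(s['tool_pos'][:2],np.arctan2(R_[1,0],R_[0,0]),.124,3)"
```

```text
carrier 137 ((577.283203125, 169.39608764648438), (99.36993408203125, 67.8648452758789), 20.73684310913086)
18.3833 [0.4904 0.1383 0.0191] [1.7 1.  0.9] 0.00044338724738953036
call 0
  dp 0.19 -0.13 turn 0.57   TCP [0.496 0.145] s 0.132
  dp 0.38 -0.21 turn 1.07   TCP [0.503 0.151] s 0.140
  dp 0.58 -0.28 turn 1.51   TCP [0.51  0.155] s 0.148
  dp 0.78 -0.34 turn 1.91   TCP [0.517 0.16 ] s 0.156
  dp 0.98 -0.38 turn 2.26   TCP [0.524 0.163] s 0.164
call 1
  dp 0.20 -0.07 turn 0.29   TCP [0.532 0.167] s 0.172
  dp 0.39 -0.12 turn 0.54   TCP [0.539 0.169] s 0.180
  dp 0.59 -0.15 turn 0.74   TCP [0.547 0.171] s 0.188
  dp 0.79 -0.18 turn 0.89   TCP [0.555 0.173] s 0.196
  dp 0.99 -0.19 turn 0.99   TCP [0.563 0.174] s 0.204
call 2
  dp 0.20 -0.01 turn 0.05   TCP [0.571 0.174] s 0.212
  dp 0.40 -0.01 turn 0.05   TCP [0.579 0.174] s 0.220
  dp 0.60 -0.01 turn 0.05   TCP [0.587 0.174] s 0.228
  dp 0.80 -0.01 turn 0.05   TCP [0.595 0.174] s 0.236
  dp 0.96 -0.01 turn 0.05   TCP [0.602 0.174] s 0.242
```

{"fn": "jog_arm", "kwargs": {"targets": [{"turn": [0,0,0.55],"dp": [0.19,-0.1,0],"fingers": 1},{"turn": [0,0,1.05],"dp": [0.38,-0.18,0],"fingers": 1},{"turn": [0,0,1.5],"dp": [0.58,-0.25,0],"fingers": 1},{"turn": [0,0,1.9],"dp": [0.78,-0.31,0],"fingers": 1},{"turn": [0,0,2.25],"dp": [0.98,-0.35,0],"fingers": 1}]}}

```text
time_s: 18.8
tool_pos: [0.5229, 0.1613, 0.0187]
tool_rot: [[0.997, 0.077, -0.002], [0.077, -0.997, -0.0], [-0.002, 0.0, -1.0]]
ft_force: [-1.6, -0.2, 0.1]
finger_gap: 0.0005
grip_force: 0.6
```

{"fn": "jog_arm", "kwargs": {"targets": [{"turn": [0,0,0.3],"dp": [0.19,-0.06,0],"fingers": 1},{"turn": [0,0,0.55],"dp": [0.39,-0.11,0],"fingers": 1},{"turn": [0,0,0.75],"dp": [0.59,-0.15,0],"fingers": 1},{"turn": [0,0,0.9],"dp": [0.75,-0.18,0],"fingers": 1},{"turn": [0,0,1.0],"dp": [0.9,-0.18,0],"fingers": 1}]}}

```text
time_s: 19.22
tool_pos: [0.5593, 0.1715, 0.019]
tool_rot: [[1.0, -0.011, -0.0], [-0.011, -1.0, 0.0], [-0.0, -0.0, -1.0]]
ft_force: [-1.0, 0.1, 0.3]
finger_gap: 0.0005
grip_force: 0.7
```

```bash
python3 -c "
from car import *
car()"
```

```text
carrier 144 ((658.0346069335938, 150.0096893310547), (119.3986587524414, 59.79568862915039), 31.879335403442383)
19.2667 [0.5609 0.1716 0.0194] [ 1.5  0.  -1. ] 0.0006453358883080815
```

{"fn": "jog_arm", "kwargs": {"targets": [{"turn": [0,0,0],"dp": [0.15,0,0],"fingers": 1},{"turn": [0,0,0],"dp": [0.3,0,0],"fingers": 1},{"turn": [0,0,0],"dp": [0.45,0,0],"fingers": 1},{"turn": [0,0,0],"dp": [0.6,0,0],"fingers": 1},{"turn": [0,0,0],"dp": [0.7,0,0],"fingers": 1}]}}

```text
time_s: 19.68
tool_pos: [0.5877, 0.171, 0.0191]
tool_rot: [[1.0, -0.011, 0.0], [-0.011, -1.0, 0.0], [0.0, -0.0, -1.0]]
ft_force: [-1.6, 0.0, 0.3]
finger_gap: 0.0001
grip_force: 0.6
```

```bash
python3 -c "
from car import *
c=car()
a=cv2.resize(c['frame'][130:290,215:345],None,fx=3,fy=3)
d=snap('side')
b=cv2.resize(d['frame'][180:300,235:405],None,fx=2.4,fy=2.4)
o=np.zeros((480,390+408,3),np.uint8);o[:,:390]=a;o[:288,390:]=b
cv2.imwrite('pics/e6.png',o[:,:,::-1])"
```

```text
carrier 124 ((687.55126953125, 148.03475952148438), (119.14425659179688, 54.74574279785156), 28.501258850097656)
19.7333 [0.5886 0.1711 0.0194] [ 1.6 -0.3  0. ] 0.000604493362934215
```

View pics/e6.png

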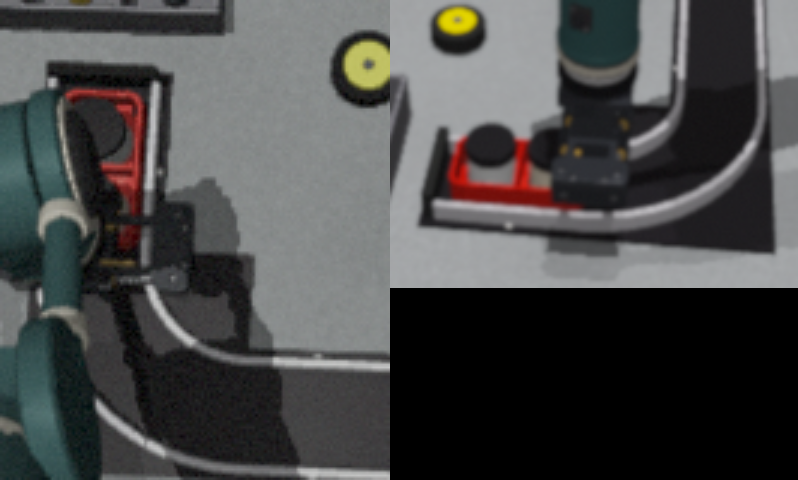

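The carrier is straight in the exit leg with both jars upright, its front edge at (105,90), about 12 mm short of the stop. I'll creep in until the force rises.

{"fn": "jog_arm", "kwargs": {"targets": [{"turn": [0,0,0],"dp": [0.06,0,0],"fingers": 1},{"turn": [0,0,0],"dp": [0.12,0,0],"fingers": 1},{"turn": [0,0,0],"dp": [0.18,0,0],"fingers": 1},{"turn": [0,0,0],"dp": [0.24,0,0],"fingers": 1},{"turn": [0,0,0],"dp": [0.28,0,0],"fingers": 1}]}}

```text
time_s: 20.2
tool_pos: [0.5982, 0.171, 0.0191]
tool_rot: [[1.0, -0.011, -0.0], [-0.011, -1.0, -0.0], [-0.0, 0.0, -1.0]]
ft_force: [-1.8, -1.0, 0.5]
finger_gap: 0.0007
grip_force: 0.8
```

{"fn": "jog_arm", "kwargs": {"targets": [{"turn": [0,0,0],"dp": [0.03,0,0],"fingers": 1},{"turn": [0,0,0],"dp": [0.06,0,0],"fingers": 1},{"turn": [0,0,0],"dp": [0.06,0,0],"fingers": 1}]}}

```text
time_s: 20.45
tool_pos: [0.6001, 0.171, 0.019]
tool_rot: [[1.0, -0.011, -0.001], [-0.011, -1.0, -0.0], [-0.001, 0.0, -1.0]]
ft_force: [-3.0, -0.5, 1.5]
finger_gap: 0.0007
grip_force: 1.3
```

{"fn": "jog_arm", "kwargs": {"targets": [{"turn": [0,0,0],"dp": [0.03,0,0],"fingers": 1},{"turn": [0,0,0],"dp": [0.06,0,0],"fingers": 1},{"turn": [0,0,0],"dp": [0.06,0,0],"fingers": 1},{"turn": [0,0,0],"dp": [0.06,0,0],"fingers": 1}]}}

```text
time_s: 20.78
tool_pos: [0.6001, 0.1709, 0.0184]
tool_rot: [[1.0, -0.011, -0.005], [-0.011, -1.0, -0.001], [-0.005, 0.001, -1.0]]
ft_force: [-7.4, 0.6, 3.6]
finger_gap: 0.0006
grip_force: 3.9
```

The tool has stalled at x=0.600 m while the force rises to 7 N, so the carrier is against the stop. Backing away straight, then up.

{"fn": "jog_arm", "kwargs": {"targets": [{"turn": [0,0,0],"dp": [-0.1,0,0],"fingers": 1},{"turn": [0,0,0],"dp": [-0.3,0,0],"fingers": 1},{"turn": [0,0,0],"dp": [-0.6,0,0],"fingers": 1},{"turn": [0,0,0],"dp": [-0.9,0,0],"fingers": 1},{"turn": [0,0,0],"dp": [-1.2,0,0],"fingers": 1}]}}

```text
time_s: 21.2
tool_pos: [0.5549, 0.1715, 0.0194]
tool_rot: [[1.0, -0.011, 0.002], [-0.011, -1.0, 0.0], [0.002, -0.0, -1.0]]
ft_force: [0.3, -0.4, -0.9]
finger_gap: 0.0005
grip_force: 0.0
```

{"fn": "jog_arm", "kwargs": {"targets": [{"turn": [0,0,0],"dp": [0,0,-0.8],"fingers": 1},{"turn": [0,0,0],"dp": [0,0,-1.6],"fingers": 1},{"turn": [0,0,0],"dp": [0,0,-2.4],"fingers": 1},{"turn": [0,0,0],"dp": [0,0,-3.2],"fingers": 1},{"turn": [0,0,0],"dp": [-0.5,0,-4],"fingers": 1}]}}

```text
time_s: 21.62
tool_pos: [0.5376, 0.1718, 0.1816]
tool_rot: [[1.0, -0.012, 0.005], [-0.012, -1.0, 0.001], [0.005, -0.001, -1.0]]
ft_force: [0.4, 0.1, 0.7]
finger_gap: -0.0002
grip_force: 0.0
```

{"fn": "jog_arm", "kwargs": {"targets": [{"turn": [0,0,0],"dp": [-0.3,0.9,0],"fingers": 1},{"turn": [0,0,0],"dp": [-0.3,1.8,0],"fingers": 1},{"turn": [0,0,0],"dp": [-0.3,2.7,0],"fingers": 1},{"turn": [0,0,0],"dp": [-0.3,3.6,0],"fingers": 1},{"turn": [0,0,0],"dp": [-0.3,4.5,0],"fingers": 1}]}}

```text
time_s: 22.03
tool_pos: [0.5208, -0.0096, 0.1798]
tool_rot: [[1.0, -0.01, 0.003], [-0.01, -1.0, -0.0], [0.003, 0.0, -1.0]]
ft_force: [0.5, 0.0, 0.9]
finger_gap: 0.0002
grip_force: 0.0
```

```bash
python3 -c "
from car import *
c=car()
a=cv2.resize(c['frame'][130:290,215:345],None,fx=3,fy=3)
d=snap('side')
b=cv2.resize(d['frame'][180:300,235:405],None,fx=2.4,fy=2.4)
o=np.zeros((480,390+408,3),np.uint8);o[:,:390]=a;o[:288,390:]=b
cv2.imwrite('pics/e7.png',o[:,:,::-1])"
```

```text
carrier 277 ((676.6582641601562, 169.02635192871094), (68.9107437133789, 133.2950897216797), 89.37081146240234)
22.0833 [ 0.5208 -0.0153  0.1797] [-0.2 -3.7 -0.2] 0.0004674763209574466
```

View pics/e7.png

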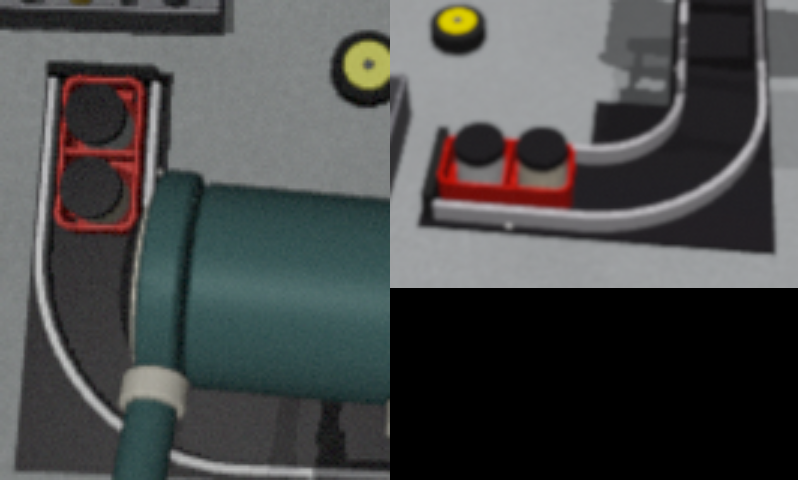

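Carrier front is at x≈0.743 m, which matches the stop face. Both jars are upright at (480,145) and (541,148), the carrier lies flat, and the arm is clear. Handing in.

```bash
python3 -c "
from rig import ctrl
print(ctrl.close_job())"
```

```text
the job is handed in; nothing more can be done
None
```

The job is handed in at about 22 s of the 72 s allowed: both jars stand upright in the carrier, its front is against the stop, and I left the bottle, wheel and screwdriver alone.

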